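# Clear, space and press a tile flush

## Robot

A 6-joint arm with a two-finger parallel gripper is mounted at the origin on the work surface. World frame = base frame: x ahead of the robot, y to its left, z up, the work surface at z = 0. Lengths are in m, angles in rad, forces in N, time in s.
With the tool pointing down it reaches from about 0.3 to 0.775 m from the base axis. Payload 14.6 kg.
Tool frame: the origin (TCP) lies between the finger pads; the fingertips stand 19 mm ahead of it and the grasp point (between the pads) is the TCP; z points along the fingers, y is the direction in which the jaws open and shut (so a half turn about z gives the same grasp; the last joint's range is limited). The gripper opens to 94 mm and grips with 3 to 60 N. Pads are 16 mm wide; open, the fingers measure 119 mm over their backs; the gripper's body (75 mm by 177 mm) begins 78 mm behind the grasp point.
Start: joints at [1.107, 0.3, 1.521, -0, 1.321, -0.067], TCP at [0.213, 0.507, 0.224] pointing down, gripper open.
Joint ranges: [-3.03, 3.03], [-0.79, 2.21], [0.23, 2.52], [-1.04, 4.18], [0, 3.07], [-2.55, 2.55]. Speed limits (rad/s): [2.22, 2.22, 2.57, 3.14, 3.14, 3.14].

## Interface

Orientations are given as [roll, pitch, yaw] about the fixed x, y, z axes, in that order (R = Rz(yaw) Ry(pitch) Rx(roll)).
In Python, from station import telemetry, vision, ctrl gives the robot as it stands. The module is installed in compiled form; this text tells all that it offers.
- The arm moves only by the shell command python3 -m creep 'ROWS' [FORCE]. ROWS is JSON, a list of rows, each a list of 3 entries, a list of its own where there are three numbers: the shift along the tool's x, y, z in units of 50 mm (1.0 is 50 mm), then the turn about the tool's z in units of 8 degrees (1.0 is 8 degrees), then the opening, from 0 (shut) to 1 (fully open). In form: [[[tx, ty, tz], twist, gripper], ...]. A call has 1 to 12 rows; each row is the pose to reach, as a shift and turn from the pose commanded when the call began, along the tool's axes at that moment; what a row does not reach only later rows make up. A row lasts 1/10 s, in which the tool goes at most 50 mm and 8.59 degrees, less where a joint would pass 70% of its speed; a pose out of reach is approached as far as the arm can. A call with a gripper value outside its range is refused whole. The fingers move at their own pace and stop on an object; FORCE is the grip in N (left out, the last holds). Time passes only in rows, so rows that repeat a pose let the fingers close. It gives the time, the measured TCP pose, the force and the opening at its end, in the units of the state.
- telemetry.get_obs(): the state, without advancing time (a new reading comes with each control period).
- vision.camera(name): name is "scene" or "top" or "wrist"; returns a dict with "img" (384x512x3 uint8, red, green, blue), "depth" (384x512 float32, m along the optical axis (not along the pixel's ray), 0 where there is no reading), "vertical_fov" (degrees; the focal length in pixels is half the picture's height over the tangent of half this angle, whatever the lens; pixels are square), "cx", "cy" (the principal point, pixels), "dist" ([k1, k2, p1, p2, k3] as OpenCV has them; the pictures are not rectified), "extrinsics" (4x4, takes a point from camera to world coordinates); the wrist camera has in their place "hand_eye" (4x4, takes a point from camera to tool coordinates, whose origin is the TCP and whose axes are the flange's). Camera axes: x right, y down, z forward; pixel columns grow to the right and rows downward; lengths in m; the calibration is good to about 2 mm. A picture is of the moment at which its call begins: read the wrist's pose just before it.
- ctrl.hand_in(): hands the job in, once; it reports no verdict.
The state is a dict: "time_s": time; "qpos": joint angles; "joint_vel": joint speeds; "tau": joint torques, N m; "ee_pos": TCP position; "eef_rot": TCP orientation; "force": force on the tool from outside, world axes, zero at the start; "moment": the same for the moment, N m; "grip_width": finger opening in m.
Only numpy, scipy, OpenCV 4.12 (cv2) and the standard library are available. Lean on these libraries where they do the work, as an engineer would, in place of code of your own. Each camera call takes 0.05 s, during which the arm holds its last target.

## Task

A spool and a hand stamp have been left on the white tiles of the three small pressing frames: first clear them away, the spool into the green spool tray and the stamp into the white stamp tray. Then stand the orange spacer upright in the one gap beside a tile that is wide enough for it, all the way down, and let go of it. Finally press that frame's tile down with the fingers until it is flush with the rails, and finish while still holding it pressed; do not press the other two tiles, keep the spacer off their frames, and leave everything else on the table where it is.

Things in the scene. Friction and masses are not known exactly. Their poses are not given: they have to be found in the camera images.
- frame_a: Fixed light-wood pressing frame, outer 110 (x) x 100 (y) x 30 high, rails 8 wide, black floor 6 thick; origin under its centre. Inside (94 x 84) is a white tile, 66 wide in y, 90 in x. Between the tile and the frame's +y rail runs an open gap 16 mm wide, 94 long, from the floor (6 above the table) up: the only gap wide enough for the spacer. The three frames look alike but for their gaps.
- gap_a (a point): Middle of that 16 mm gap of frame_a, level with the top of the rails (30 above the table, 24 above the gap's floor). Axes as the frame: x along the gap, y across it. In frame_a's frame it lies at y = 34 mm.
- tile_a_top (a point): Centre of the top face of frame_a's white tile; it moves with the tile. Axes as the frame.
- tile_a (a joint): How far frame_a's tile is pressed down (m): 0 = up, standing 6 mm proud of the rails (top 36 above the table); 0.006 = on its stop, flush with the rails. Spring: starts to move at 6 N, 9 N at the stop; it rises when let go. It only moves straight up and down.
- frame_b: Fixed light-wood pressing frame, outer 110 (x) x 100 (y) x 30 high, rails 8 wide, black floor 6 thick; origin under its centre. Inside (94 x 84) is a white tile, 74 wide in y, 90 in x. Between the tile and the frame's +y rail runs an open gap 8 mm wide, 94 long, from the floor (6 above the table) up: too narrow. The three frames look alike but for their gaps.
- gap_b (a point): Middle of that 8 mm gap of frame_b, level with the top of the rails (30 above the table, 24 above the gap's floor). Axes as the frame: x along the gap, y across it. In frame_b's frame it lies at y = 38 mm.
- tile_b_top (a point): Centre of the top face of frame_b's white tile; it moves with the tile. Axes as the frame.
- tile_b (a joint): How far frame_b's tile is pressed down (m): 0 = up, standing 6 mm proud of the rails (top 36 above the table); 0.006 = on its stop, flush with the rails. Spring: starts to move at 6 N, 9 N at the stop; it rises when let go. It only moves straight up and down.
- frame_c: Fixed light-wood pressing frame, outer 110 (x) x 100 (y) x 30 high, rails 8 wide, black floor 6 thick; origin under its centre. Inside (94 x 84) is a white tile, 77 wide in y, 90 in x. Between the tile and the frame's +y rail runs an open gap 5 mm wide, 94 long, from the floor (6 above the table) up: too narrow. The three frames look alike but for their gaps.
- gap_c (a point): Middle of that 5 mm gap of frame_c, level with the top of the rails (30 above the table, 24 above the gap's floor). Axes as the frame: x along the gap, y across it. In frame_c's frame it lies at y = 39.5 mm.
- tile_c_top (a point): Centre of the top face of frame_c's white tile; it moves with the tile. Axes as the frame.
- tile_c (a joint): How far frame_c's tile is pressed down (m): 0 = up, standing 6 mm proud of the rails (top 36 above the table); 0.006 = on its stop, flush with the rails. Spring: starts to move at 6 N, 9 N at the stop; it rises when let go. It only moves straight up and down.
- spacer_mid (a point): Centre of the orange spacer: a loose upright plate 60 long (its x) x 12 thick (its y) x 68 tall (origin half-way up, 34 from either end), lowest 4 mm narrowed to 8 thick, 50 g. It starts standing in a fixed wooden slotted stand, 84 x 44 x 26 high, slot floor 4 above the table, slot 15 wide. In the gap it rests on the floor with its top 74 above the table; grip the top 25 mm or so across the thickness, to stay clear of the tile.
- spool_mid (a point): Centre of the loose thread spool with red barrel, 30 across (rims), 40 tall, upright, 40 g (origin half-way up). It starts standing on one of the white tiles (its underside 36 above the table).
- stamp_mid (a point): Centre of the loose hand stamp: square foot 32 x 32 x 18 high, upright round wooden handle 20 across from 18 to 58 above its underside (origin half-way up, 29). 50 g. It starts standing on another of the white tiles (its underside 36 above the table).
- tray_spools: Fixed open tray, 120 x 120 x 35 high outside, walls and floor 4 thick; origin under its centre. Green, the spool tray: two other spools (30 across, 40 tall) are fixed in it at x = 38, y = 38 and 0 mm; the rest is free.
- tray_stamps: Fixed open tray, 120 x 120 x 35 high outside, walls and floor 4 thick; origin under its centre. White, the stamp tray: two dark stamps (32 square, 58 tall) are fixed in it at x = 38, y = 38 and -2 mm; the rest is free.
- tape_roll: Loose bystander, leave alone: amber tape roll lying flat, 52 across, 24 high; origin at its underside.
- jar: Loose bystander, leave alone: small clear jar with black cap, 38 across, 45 high; origin at its underside.
- mug: Loose bystander, leave alone: white mug, 76 across, 85 high; origin at its underside.
- glue_bottle: Loose bystander, leave alone: yellow bottle with red cap, 48 across, 130 high; origin at its underside.
- brush: Loose bystander, leave alone: brush lying flat, 200 long; origin on its underside near the middle.
- card_box: Loose bystander, leave alone: cardboard box 90 x 120 x 40 high; origin at its underside.
Mind the look-alikes: they are no part of the job. Leave any pink look-alike of the tray_stamps alone.

How it is judged:
By the outcome, as a careful person would: the job done as asked, in the order asked, and still so for the second after the job is handed in, while the arm keeps its last pose, push and grip.
It also fails if it takes over 72 s, if anything falls off the work surface, if the arm or the gripper's body presses on something with over 40 N, if the wrist force passes 120 N, or if a joint passes its speed limit or range.

## Working session

There is one attempt and no reset: what is moved stays moved. The work goes in short steps, Python scripts to look and compute and a shell command to move; the robot and the scene stay as the last step left them, time stands still between calls to the robot, and variables do not carry over. Pictures are saved under pics/ and viewed, and the job is handed in when it is done.

```bash
mkdir -p pics; cat > h.py <<'E'
import numpy as np,cv2
from station import telemetry,vision,ctrl
from scipy.spatial.transform import Rotation as R
def tool():
    o=telemetry.get_obs(); T=np.eye(4); T[:3,:3]=R.from_euler('xyz',o['eef_rot']).as_matrix(); T[:3,3]=o['ee_pos']; return T,o
def grab(n):
    T,o=tool(); c=vision.camera(n)
    E=T@np.array(c['hand_eye']) if n=='wrist' else np.array(c['extrinsics'])
    f=c['img'].shape[0]/2/np.tan(np.radians(c['vertical_fov'])/2)
    K=np.array([[f,0,c['cx']],[0,f,c['cy']],[0,0,1]])
    return dict(img=c['img'],depth=c['depth'],K=K,dist=np.array(c['dist'],float),E=E,T=T)
def save(n,tag):
    g=grab(n); cv2.imwrite(f'pics/{tag}.png',g['img'][:,:,::-1]); np.savez(f'pics/{tag}.npz',**g); return g
def load(tag): return np.load(f'pics/{tag}.npz')
def crop(tag,x0,y0,x1,y1,s,out):
    im=load(tag)['img'][y0:y1,x0:x1,::-1]; cv2.imwrite(f'pics/{out}.png',cv2.resize(im,None,fx=s,fy=s,interpolation=cv2.INTER_CUBIC))
def rays(g,px):
    p=cv2.undistortPoints(np.array(px,float).reshape(-1,1,2),g['K'],g['dist']).reshape(-1,2)
    return np.c_[p,np.ones(len(p))]
def onz(g,px,z):
    r=rays(g,px)@g['E'][:3,:3].T; o=g['E'][:3,3]; z=np.broadcast_to(z,len(r)); return o+r*((z-o[2])/r[:,2])[:,None]
def dep(g,px):
    r=rays(g,px); d=np.array([g['depth'][int(round(v)),int(round(u))] for u,v in px]); return (r*d[:,None])@g['E'][:3,:3].T+g['E'][:3,3]
def proj(g,P):
    E=np.linalg.inv(g['E']); P=np.array(P,float)@E[:3,:3].T+E[:3,3]
    return cv2.projectPoints(P.reshape(-1,1,3),np.zeros(3),np.zeros(3),g['K'],g['dist'])[0].reshape(-1,2)
def to(p,yaw=None):
    "units to command from current measured pose"
    T,o=tool(); d=T[:3,:3].T@(np.array(p)-T[:3,3])/0.05
    ty=np.degrees(np.arctan2(T[1,1],T[0,1]))
    print('pos',np.round(T[:3,3],4),'jaw dir deg',round(ty,2),'shift',np.round(d,3))
    if yaw is not None:
        a=(yaw-ty+90)%180-90; print('world turn',round(a,2),'twist units (tool z down => neg)',round(-a/8,3), 'q6',round(o['qpos'][5],3))
E
python3 - <<'E'
from h import *
T,o=tool(); print(o)
for n in('scene','top','wrist'):
    g=save(n,n+'0'); print(n,g['E'].round(3).tolist(),g['K'].round(1).tolist(),g['dist'])
E
```

```text
{'time_s': 0.0, 'qpos': array([ 1.10741072e+00,  3.00459415e-01,  1.52158920e+00, -7.45496898e-06,
        1.32069746e+00, -6.65934584e-02]), 'joint_vel': array([-7.57863431e-05,  1.32130489e-03,  2.84954198e-04,  9.83068793e-04,
       -6.48355351e-04,  5.54777406e-04]), 'tau': array([-1.33358819e-03, -5.31824470e+01, -3.52719426e+01,  7.06800004e-02,
        2.45752058e-02, -8.07385049e-05]), 'ee_pos': array([0.21244572, 0.50704883, 0.22388929]), 'eef_rot': array([-3.14044131e+00, -6.95487757e-05,  2.74480232e+00]), 'force': array([-0.14650594, -0.07899533, -0.18831891]), 'moment': array([0.03727525, 0.00097115, 0.02300442]), 'grip_width': 0.09354442686911332}
scene [[-0.373, 0.778, -0.506, 1.147], [0.928, 0.316, -0.197, 0.271], [0.007, -0.543, -0.839, 1.135], [0.0, 0.0, 0.0, 1.0]] [[469.4, 0.0, 259.1], [0.0, 469.4, 189.0], [0.0, 0.0, 1.0]] [-0.02847278  0.          0.          0.          0.        ]
top [[0.018, -0.997, 0.071, 0.426], [-1.0, -0.02, -0.017, 0.016], [0.019, -0.07, -0.997, 1.191], [0.0, 0.0, 0.0, 1.0]] [[420.8, 0.0, 259.6], [0.0, 420.8, 194.9], [0.0, 0.0, 1.0]] [-0.14628993  0.          0.          0.          0.        ]
wrist [[0.386, 0.89, 0.243, 0.142], [0.922, -0.373, -0.102, 0.536], [-0.0, 0.263, -0.965, 0.385], [0.0, 0.0, 0.0, 1.0]] [[311.9, 0.0, 252.2], [0.0, 311.9, 190.7], [0.0, 0.0, 1.0]] [-0.0376157  0.         0.         0.         0.       ]
```

View pics/top0.png

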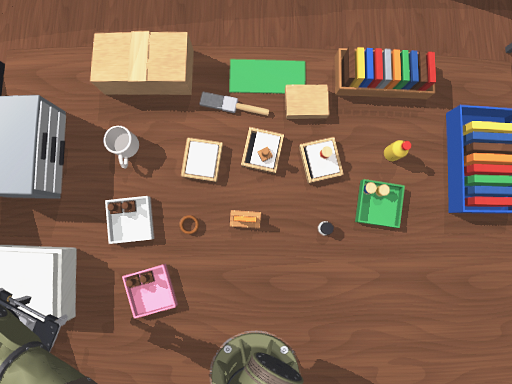

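View pics/scene0.png

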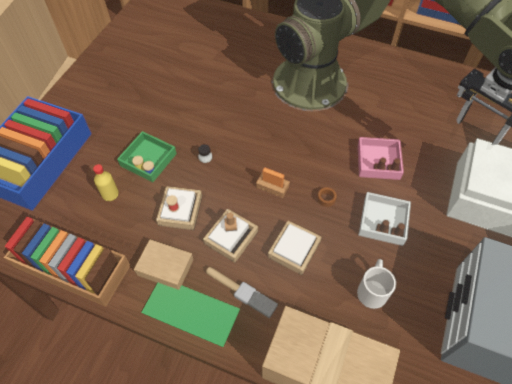

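The top view shows three frames at about (203,160) empty, (263,150) with the stamp and (321,160) with the spool. It also shows the green tray (380,204), white tray (130,219), pink look-alike tray (149,291) and the spacer in its stand (245,219). I'll enlarge these.

```bash
python3 - <<'E'
from h import *
crop('top0',170,115,355,240,4.3,'c1'); crop('top0',95,185,225,325,4.2,'c2'); crop('top0',300,120,425,240,4.8,'c3')
E
```

```text
(no output)
```

View pics/c1.png

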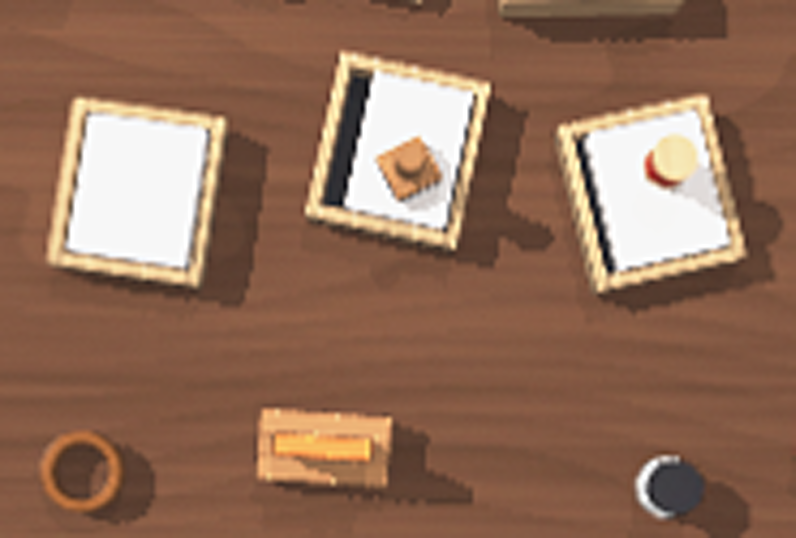

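View pics/c2.png

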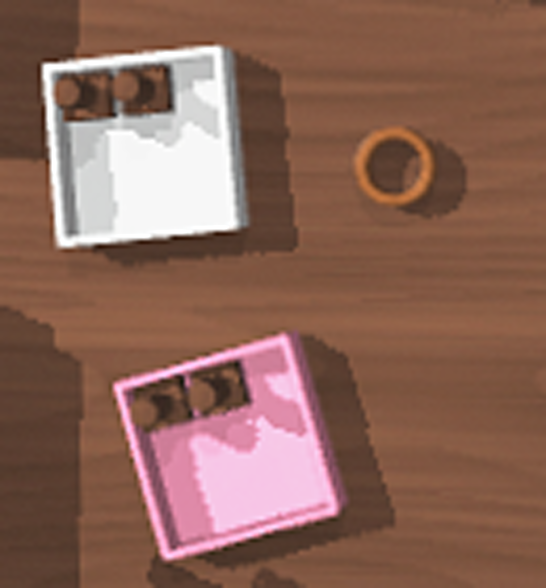

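View pics/c3.png

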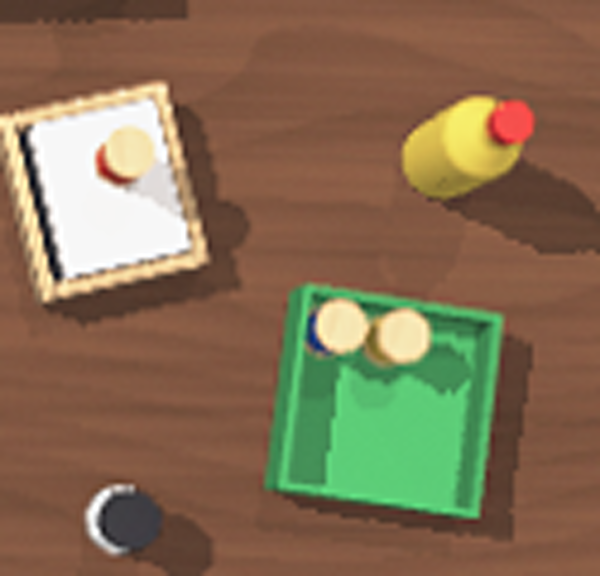

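```bash
cat >> h.py <<'E'
def cp(pts,x0,y0,s): return [((u+.5)/s-.5+x0,(v+.5)/s-.5+y0) for u,v in pts]
E
python3 - <<'E'
from h import *
g=load('top0'); c1=lambda p:cp(p,170,115,4.3)
print('spool',onz(g,c1([(674,160)]),.076),dep(g,c1([(674,160)])))
print('stamp',onz(g,c1([(411,160)]),.094),dep(g,c1([(411,160)])))
sp=c1([(276,433),(371,437),(370,461),(274,456)]); print('spacer',onz(g,sp,.072).round(4),onz(g,sp,.072).mean(0))
for n,p in dict(a=[(341,52),(491,82),(455,249),(305,216)],b=[(557,127),(708,95),(747,257),(602,293)],c=[(76,97),(226,118),(200,287),(49,265)]).items():
    q=onz(g,c1(p),.03); print(n,q.mean(0).round(4),[round(float(np.linalg.norm(q[i]-q[i-1])),4) for i in range(4)], 'dir03',np.degrees(np.arctan2(*(q[0]-q[1])[[1,0]])).round(2), 'x', np.degrees(np.arctan2(*(q[0]-q[3])[[1,0]])).round(2))
w=onz(g,cp([(43,63),(232,45),(245,230),(60,247)],95,185,4.2),.035); print('white',w.mean(0),np.linalg.norm(w[0]-w[1]),np.degrees(np.arctan2(*(w[0]-w[1])[[1,0]])))
w=onz(g,cp([(297,285),(503,316),(480,518),(268,490)],300,120,4.8),.035); print('green',w.mean(0),np.linalg.norm(w[0]-w[1]),np.degrees(np.arctan2(*(w[0]-w[1])[[1,0]])))
E
```

```text
spool [[ 0.6251446  -0.18130575  0.076     ]] [[ 0.62534763 -0.18150698  0.07486325]]
stamp [[ 0.61798696 -0.0156447   0.094     ]] [[ 0.61790227 -0.0156307   0.09448392]]
spacer [[0.4497 0.0642 0.072 ]
 [0.4483 0.0054 0.072 ]
 [0.4335 0.0058 0.072 ]
 [0.4354 0.0651 0.072 ]] [0.44172528 0.03513218 0.072     ]
a [ 0.6361 -0.009   0.03  ] [0.1107, 0.0999, 0.1126, 0.0993] dir03 79.79 x -10.94
b [ 0.6115 -0.1762  0.03  ] [0.1124, 0.1024, 0.1097, 0.0985] dir03 103.57 x 15.65
c [0.6052 0.1594 0.03  ] [0.1114, 0.0992, 0.1117, 0.0991] dir03 82.91 x -7.06
white [0.43286605 0.35655134 0.035     ] 0.12858045193885692 96.48270610330087
green [ 0.49095197 -0.34288641  0.035     ] 0.12556354007561898 82.9524000672543
```

View pics/wrist0.png

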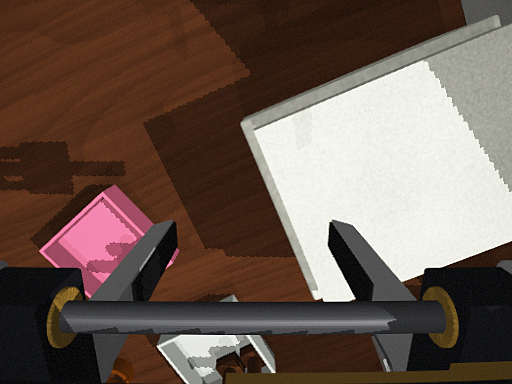

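```bash
python3 - <<'E'
from h import *
to([.625,-.181,.20],83)
g=load('top0'); print(dep(g,[(405,146),(395,153),(120,140)]).round(3))
E
```

```text
pos [0.2125 0.5071 0.224 ] jaw dir deg 67.26 shift [-12.928  -9.504   0.488]
world turn 15.74 twist units (tool z down => neg) -1.967 q6 -0.067
[[ 0.637 -0.381  0.129]
 [ 0.626 -0.369  0.085]
 [ 0.66   0.401  0.009]]
```

```bash
python3 -m creep '[[[-6,-4.4,0],-1,1],[[-6,-4.4,0],-1.97,1],[[-6,-4.4,0],-1.97,1],[[-6,-4.4,0],-1.97,1],[[-6,-4.4,0],-1.97,1],[[-6,-4.4,0],-1.97,1],[[-6,-4.4,0],-1.97,1],[[-6,-4.4,0],-1.97,1]]' 15
python3 -c "
from h import *
to([.625,-.181,.16],83)"
```

```text
time_s: 0.95
ee_pos: [0.4054, 0.1855, 0.2244]
eef_rot: [-3.141, 0.0, 3.017]
force: [0.3, 0.1, -0.3]
grip_width: 0.0938
pos [0.4054 0.1855 0.2244] jaw dir deg 82.89 shift [-5.265 -6.73   1.292]
world turn 0.11 twist units (tool z down => neg) -0.014 q6 -1.099
```

```bash
python3 -m creep '[[[-5.27,-6.73,0.6],0,1],[[-5.27,-6.73,0.6],0,1],[[-5.27,-6.73,0.6],0,1],[[-5.27,-6.73,0.6],0,1],[[-5.27,-6.73,0.6],0,1],[[-5.27,-6.73,0.6],0,1],[[-5.27,-6.73,1.0],0,1],[[-5.27,-6.73,1.3],0,1],[[-5.27,-6.73,1.3],0,0.7],[[-5.27,-6.73,1.3],0,0.7],[[-5.27,-6.73,1.3],0,0.7]]'
python3 -c "
from h import *
save('wrist','w1');
to([.625,-.181,.059],83)"
```

```text
time_s: 2.05
ee_pos: [0.6246, -0.1777, 0.1586]
eef_rot: [3.141, -0.001, 3.019]
force: [-0.4, 0.1, 0.8]
grip_width: 0.0734
pos [ 0.6247 -0.177   0.1595] jaw dir deg 83.04 shift [-0.015 -0.079  2.011]
world turn -0.04 twist units (tool z down => neg) 0.005 q6 -1.782
```

View pics/w1.png

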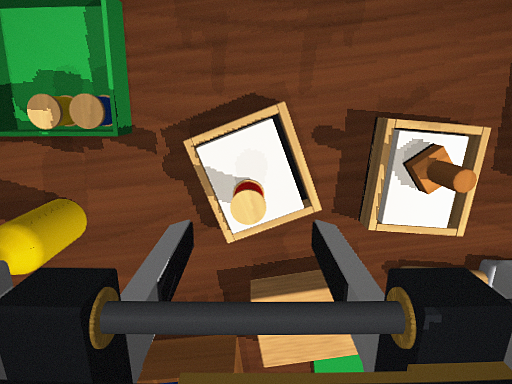

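The wrist view shows the spool top at (248,207), frame b around it with the narrow gap, and frame a's stamp handle at (465,180). I'll check both positions from this view.

```bash
python3 - <<'E'
from h import *
g=load('w1'); print(onz(g,[(248,207)],.076).round(4),dep(g,[(248,207)]).round(4), onz(g,[(465,180)],.094).round(4), dep(g,[(465,180)]).round(4))
crop('w1',170,90,330,250,3.75,'w1c')
to([.625,-.181,.059],83)
E
```

```text
[[ 0.6277 -0.1816  0.076 ]] [[ 0.6275 -0.1816  0.0766]] [[ 0.6209 -0.0151  0.094 ]] [[ 0.6207 -0.0155  0.0945]]
pos [ 0.6247 -0.177   0.1595] jaw dir deg 83.04 shift [-0.015 -0.079  2.011]
world turn -0.04 twist units (tool z down => neg) 0.005 q6 -1.782
```

View pics/w1c.png

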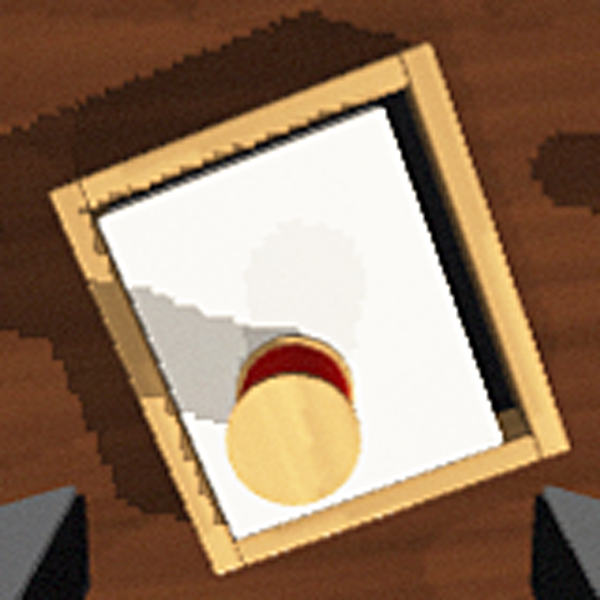

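```bash
python3 -m creep '[[[0,0,0],0,0.7],[[0,0,0],0,0.7]]'
python3 -c "
from h import *
to([.6265,-.1815,.059],83)"
```

```text
time_s: 2.3
ee_pos: [0.625, -0.1767, 0.1605]
eef_rot: [-3.141, 0.001, 3.021]
force: [-0.2, 0.5, 0.2]
grip_width: 0.0659
pos [ 0.625  -0.1767  0.1605] jaw dir deg 83.09 shift [-0.04  -0.091  2.029]
world turn -0.09 twist units (tool z down => neg) 0.011 q6 -1.782
```

```bash
python3 -m creep '[[[-0.04,-0.09,0.5],0,0.7],[[-0.04,-0.09,1],0,0.7],[[-0.04,-0.09,1.4],0,0.7],[[-0.04,-0.09,1.7],0,0.7],[[-0.04,-0.09,1.9],0,0.7],[[-0.04,-0.09,2.03],0,0.7],[[-0.04,-0.09,2.03],0,0.7],[[-0.04,-0.09,2.03],0,0.7]]'
python3 -m creep '[[[0,0,0],0,0.2],[[0,0,0],0,0.2],[[0,0,0],0,0.2],[[0,0,0],0,0.2],[[0,0,0],0,0.2],[[0,0,0],0,0.2]]' 15
```

```text
time_s: 3.1
ee_pos: [0.6267, -0.1824, 0.0587]
eef_rot: [-3.141, 0.001, 3.02]
force: [-0.4, 0.0, 1.2]
grip_width: 0.0654
time_s: 3.7
ee_pos: [0.6264, -0.1823, 0.058]
eef_rot: [3.142, 0.0, 3.02]
force: [0.0, -0.7, 1.1]
grip_width: 0.029
```

```bash
python3 -m creep '[[[0,0,-0.4],0,0.2],[[0,0,-1],0,0.2],[[0,0,-1.6],0,0.2],[[0,0,-2],0,0.2],[[0,0,-2],0,0.2]]'
python3 -c "
from h import *
to([.4725,-.346,.16],83)"
```

```text
time_s: 4.2
ee_pos: [0.6273, -0.1826, 0.1609]
eef_rot: [-3.141, 0.005, 3.02]
force: [0.0, 0.1, -0.4]
grip_width: 0.0295
pos [ 0.6273 -0.1826  0.1609] jaw dir deg 83.03 shift [ 2.678 -3.619  0.01 ]
world turn -0.03 twist units (tool z down => neg) 0.004 q6 -1.788
```

```bash
python3 -m creep '[[[0.5,-0.65,0],0,0.2],[[1,-1.35,0],0,0.2],[[1.5,-2,0],0,0.2],[[2,-2.7,0],0,0.2],[[2.4,-3.25,0],0,0.2],[[2.65,-3.55,0],0,0.2],[[2.68,-3.62,0],0,0.2],[[2.68,-3.62,0],0,0.2],[[2.68,-3.62,0],0,0.2]]'
python3 -c "
from h import *
g=save('wrist','w2')
to([.4725,-.346,.029],83)"
```

```text
time_s: 5.1
ee_pos: [0.4719, -0.3449, 0.1573]
eef_rot: [3.141, -0.001, 3.021]
force: [-0.2, 0.3, 0.2]
grip_width: 0.029
pos [ 0.472  -0.3448  0.1575] jaw dir deg 83.09 shift [-0.013 -0.024  2.569]
world turn -0.09 twist units (tool z down => neg) 0.011 q6 -2.144
```

View pics/w2.png

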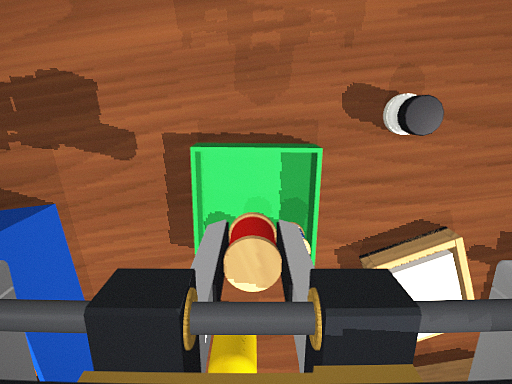

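```bash
python3 - <<'E'
from h import *
g=load('w2'); q=onz(g,[(191,147),(322,148),(317,262)],.035); print(q.round(4), np.linalg.norm(q[0]-q[1]))
c=(q[0]+q[1])/2; d=(q[1]-q[0])/np.linalg.norm(q[1]-q[0]); print('centre',c+.06*np.array([d[1],-d[0],0]),np.degrees(np.arctan2(d[1],d[0])))
E
```

```text
[[ 0.4249 -0.3952  0.035 ]
 [ 0.4402 -0.2771  0.035 ]
 [ 0.5543 -0.2891  0.035 ]] 0.119059395891005
centre [ 0.49206897 -0.34383282  0.035     ] 82.63421697839172
```

```bash
python3 -m creep '[[[0,-0.02,0.6],0,0.2],[[0,-0.02,1.2],0,0.2],[[0,-0.02,1.7],0,0.2],[[0,-0.02,2.1],0,0.2],[[0,-0.02,2.4],0,0.2],[[0,-0.02,2.55],0,0.2],[[0,-0.02,2.6],0,0.2],[[0,-0.02,2.6],0,0.2],[[0,-0.02,2.6],0,0.2]]'
python3 -m creep '[[[0,0,0],0,0.55],[[0,0,0],0,0.55],[[0,0,0],0,0.55],[[0,0,0],0,0.55],[[0,0,-0.4],0,0.55],[[0,0,-1],0,0.55],[[0,0,-2],0,0.55],[[0,0,-2.6],0,0.6],[[0,0,-2.6],0,0.6],[[0,0,-2.6],0,0.6]]'
python3 -c "
from h import *
g=save('wrist','w3')
"
```

```text
time_s: 6.05
ee_pos: [0.4717, -0.347, 0.0288]
eef_rot: [-3.141, 0.001, 3.02]
force: [0.2, 0.2, -0.9]
grip_width: 0.0292
time_s: 7.05
ee_pos: [0.4712, -0.3467, 0.158]
eef_rot: [-3.141, 0.0, 3.02]
force: [-1.6, -0.0, -1.9]
grip_width: 0.0566
```

View pics/w3.png

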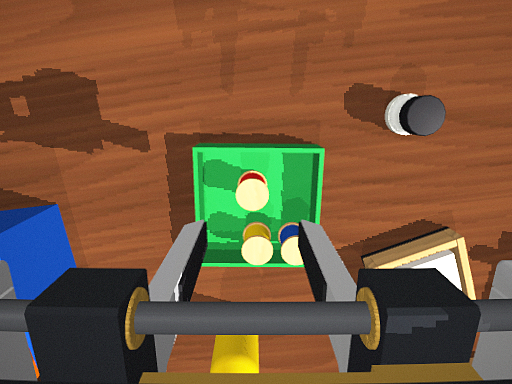

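The spool stands upright in the green tray at (252,190). Next is the stamp.

```bash
python3 -c "
from h import *
to([.6195,-.0155,.16],83)"
```

```text
pos [ 0.4709 -0.3464  0.1569] jaw dir deg 83.02 shift [-2.146  6.931 -0.059]
world turn -0.02 twist units (tool z down => neg) 0.002 q6 -2.146
```

```bash
python3 -m creep '[[[-0.2,0.7,0],0,0.6],[[-0.5,1.6,0],0,0.6],[[-0.8,2.5,0],0,0.6],[[-1.1,3.4,0],0,0.6],[[-1.4,4.4,0],0,0.6],[[-1.7,5.3,0],0,0.6],[[-1.9,6.2,0],0,0.6],[[-2.15,6.7,0],0,0.6],[[-2.15,6.93,0],0,0.6],[[-2.15,6.93,0],0,0.6],[[-2.15,6.93,0],0,0.6],[[-2.15,6.93,0],0,0.6]]'
python3 -c "
from h import *
g=save('wrist','w4'); crop('w4',150,60,350,260,3,'w4c')
to([.6195,-.0155,.077],83)"
```

```text
time_s: 8.3
ee_pos: [0.6196, -0.0172, 0.1577]
eef_rot: [-3.141, -0.0, 3.018]
force: [0.1, -0.3, 0.4]
grip_width: 0.0567
pos [ 0.6196 -0.0171  0.1579] jaw dir deg 82.93 shift [0.007 0.032 1.618]
world turn 0.07 twist units (tool z down => neg) -0.009 q6 -1.534
```

View pics/w4c.png

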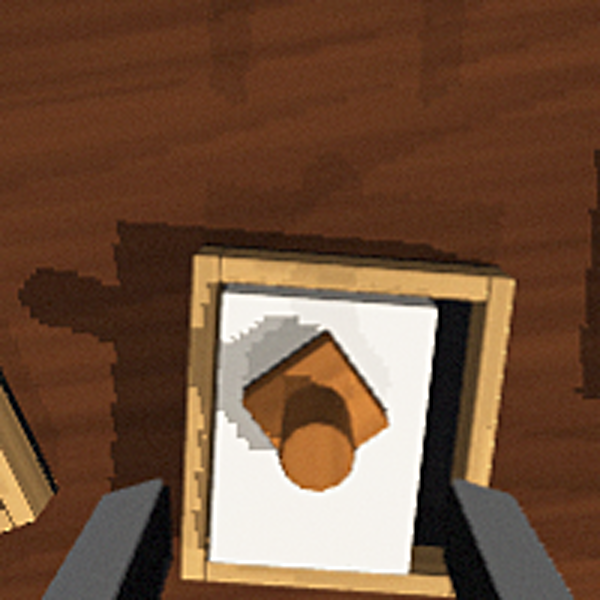

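The stamp's handle top is at crop (316,455), and frame a's wide black gap is clear on the +y side.

```bash
python3 - <<'E'
from h import *
g=load('w4'); C=lambda p:cp(p,150,60,3)
print(onz(g,C([(316,455)]),.094),dep(g,C([(316,455)])))
fr=onz(g,C([(516,278),(491,600),(182,580),(194,254)]),.03); print(fr.round(4))
print('gap outer edge (rail inner top)',onz(g,C([(486,300),(467,560)]),.03).round(4)); print('tile edge',onz(g,C([(438,303),(411,573)]),.036).round(4))
E
```

```text
[[ 0.62063345 -0.01529984  0.094     ]] [[ 0.62073951 -0.01530984  0.09369136]]
[[ 0.5928  0.0511  0.03  ]
 [ 0.7019  0.0356  0.03  ]
 [ 0.6815 -0.0678  0.03  ]
 [ 0.5733 -0.0467  0.03  ]]
gap outer edge (rail inner top) [[0.5985 0.0414 0.03  ]
 [0.686  0.0286 0.03  ]]
tile edge [[0.5965 0.0257 0.036 ]
 [0.6854 0.0091 0.036 ]]
```

```bash
python3 -m creep '[[[0,0.03,0.4],0,0.6],[[0,0.03,0.9],0,0.6],[[0,0.03,1.3],0,0.6],[[0,0.03,1.5],0,0.6],[[0,0.03,1.6],0,0.6],[[0,0.03,1.6],0,0.6],[[0,0.03,1.6],0,0.6]]'
python3 -m creep '[[[0,0,0],0,0.1],[[0,0,0],0,0.1],[[0,0,0],0,0.1],[[0,0,0],0,0.1],[[0,0,0],0,0.1],[[0,0,0],0,0.1]]' 15
python3 -c "
from h import *
to([.414,.3444,.20],96.5)"
```

```text
time_s: 9.05
ee_pos: [0.6206, -0.0145, 0.0789]
eef_rot: [3.142, 0.001, 3.02]
force: [0.3, 1.0, 0.9]
grip_width: 0.0562
time_s: 9.65
ee_pos: [0.6202, -0.0143, 0.078]
eef_rot: [-3.142, 0.0, 3.02]
force: [-0.1, -0.9, 0.4]
grip_width: 0.0195
pos [ 0.6202 -0.0143  0.078 ] jaw dir deg 83.03 shift [ 4.965  6.621 -2.44 ]
world turn 13.47 twist units (tool z down => neg) -1.684 q6 -1.531
```

```bash
python3 -m creep '[[[0,0,-0.4],0,0.1],[[0,0,-1],0,0.1],[[0,0,-1.7],0,0.1],[[0,0,-2],0,0.1],[[0.5,0.6,-2],0,0.1],[[1,1.3,-2],-0.4,0.1],[[1.6,2.1,-2],-0.8,0.1],[[2.2,2.9,-2],-1.3,0.1],[[2.8,3.7,-2],-1.68,0.1],[[3.4,4.5,-2],-1.68,0.1],[[4,5.3,-2],-1.68,0.1],[[4.5,6,-2],-1.68,0.1]]'
python3 -c "
from h import *
to([.414,.3444,.18],96.5)"
```

```text
time_s: 10.85
ee_pos: [0.4316, 0.3125, 0.1774]
eef_rot: [-3.141, -0.001, -3.028]
force: [0.5, 0.1, -0.1]
grip_width: 0.0198
pos [0.4316 0.3125 0.1774] jaw dir deg 96.5 shift [ 0.277  0.674 -0.053]
world turn 0.0 twist units (tool z down => neg) -0.0 q6 -1.126
```

```bash
python3 -m creep '[[[0.15,0.35,0],0,0.1],[[0.28,0.68,0],0,0.1],[[0.28,0.68,0],0,0.1],[[0.28,0.68,0],0,0.1],[[0.28,0.68,0],0,0.1]]'
python3 -c "
from h import *
g=save('wrist','w5')
to([.414,.3444,.048],96.5)"
```

```text
time_s: 11.35
ee_pos: [0.4159, 0.3423, 0.1776]
eef_rot: [-3.141, -0.0, -3.03]
force: [-0.5, -0.9, -0.1]
grip_width: 0.0195
pos [0.416  0.3423 0.1778] jaw dir deg 96.41 shift [0.034 0.048 2.595]
world turn 0.09 twist units (tool z down => neg) -0.011 q6 -1.062
```

View pics/w5.png

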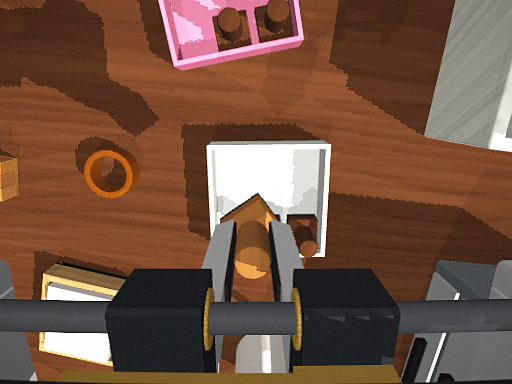

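```bash
python3 - <<'E'
from h import *
g=load('w5'); q=onz(g,[(207,143),(331,142)],.035); print(q.round(4), np.linalg.norm(q[0]-q[1]))
c=(q[0]+q[1])/2; d=(q[1]-q[0])/np.linalg.norm(q[1]-q[0]); print('centre',c+.06*np.array([d[1],-d[0],0]),np.degrees(np.arctan2(d[1],d[0])))
E
```

```text
[[0.3792 0.294  0.035 ]
 [0.3647 0.4134 0.035 ]] 0.12028916686285043
centre [0.43155168 0.36089683 0.035     ] 96.919266962379
```

```bash
python3 -m creep '[[[0,0.03,0.6],0,0.1],[[0,0.03,1.2],0,0.1],[[0,0.03,1.7],0,0.1],[[0,0.03,2.1],0,0.1],[[0,0.03,2.4],0,0.1],[[0,0.03,2.55],0,0.1],[[0,0.03,2.61],0,0.1],[[0,0.03,2.61],0,0.1],[[0,0.03,2.61],0,0.1]]'
python3 -m creep '[[[0,0,0],0,0.42],[[0,0,0],0,0.42],[[0,0,0],0,0.42],[[0,0,0],0,0.42],[[0,0,-0.4],0,0.42],[[0,0,-1],0,0.42],[[0,0,-2],0,0.42],[[0,0,-2.6],0,0.42],[[0,0,-2.6],0,0.42],[[0,0,-2.6],0,0.42]]'
python3 -c "
from h import *
g=save('wrist','w6')
to([.4415,.035,.158],1)
"
```

```text
time_s: 12.3
ee_pos: [0.4158, 0.3446, 0.0482]
eef_rot: [3.141, 0.001, -3.029]
force: [0.9, -0.2, -0.3]
grip_width: 0.0198
time_s: 13.3
ee_pos: [0.4153, 0.3445, 0.1774]
eef_rot: [3.141, 0.001, -3.029]
force: [-1.0, -0.2, -0.2]
grip_width: 0.0395
pos [0.415  0.3442 0.1765] jaw dir deg 96.47 shift [ 0.17  -6.205  0.374]
world turn 84.53 twist units (tool z down => neg) -10.566 q6 -1.059
```

View pics/w6.png

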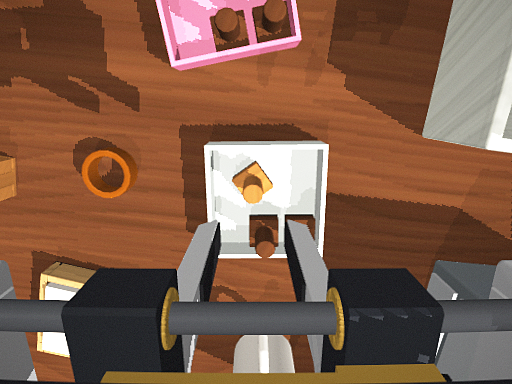

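The stamp stands upright in the white tray at (252,185), not the pink one. Next is the spacer, which needs a world turn of about −98° on the way.

```bash
python3 -m creep '[[[0,-0.4,0],1,0.42],[[0,-1,0],2,0.42],[[0,-1.7,0],3,0.42],[[0.05,-2.4,0],4,0.42],[[0.1,-3.1,0],5,0.42],[[0.15,-3.8,0],6,0.42],[[0.15,-4.4,0.1],7,0.42],[[0.15,-5,0.2],8,0.42],[[0.15,-5.5,0.3],9,0.42],[[0.15,-5.9,0.3],10,0.42],[[0.17,-6.2,0.3],11,0.42],[[0.17,-6.2,0.3],12,0.42]]'
python3 -m creep '[[[0,0,0],0.3,0.42],[[0,0,0],0.3,0.42],[[0,0,0],0.3,0.42],[[0,0,0],0.3,0.42]]'
python3 -c "
from h import *
g=save('wrist','w7'); crop('w7',150,60,350,260,3,'w7c')
to([.4415,.035,.06],-1.6)"
```

```text
time_s: 14.55
ee_pos: [0.4413, 0.0341, 0.161]
eef_rot: [-3.139, 0.0, 1.571]
force: [1.2, 0.2, 0.0]
grip_width: 0.0393
time_s: 14.95
ee_pos: [0.4416, 0.0356, 0.162]
eef_rot: [-3.141, 0.0, 1.538]
force: [-0.6, -0.4, 0.0]
grip_width: 0.0395
pos [0.4417 0.0356 0.1621] jaw dir deg -1.86 shift [-1.200e-02 -2.000e-03  2.042e+00]
world turn 0.26 twist units (tool z down => neg) -0.033 q6 0.03
```

View pics/w7c.png

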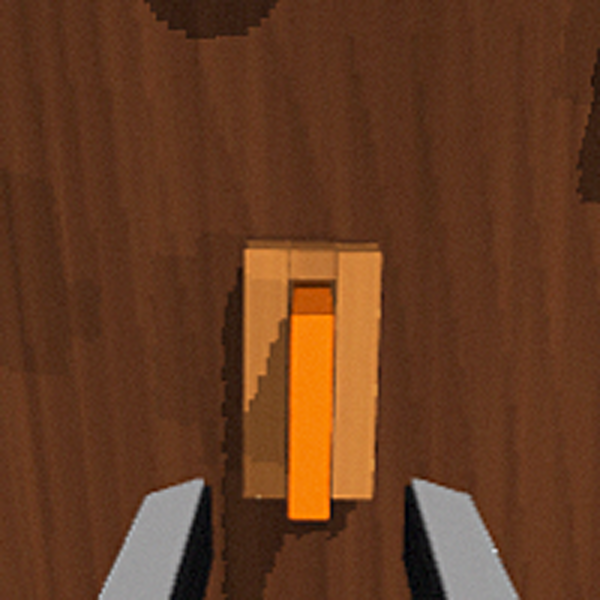

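```bash
python3 - <<'E'
from h import *
g=load('w7'); q=onz(g,cp([(289,313),(333,313),(330,521),(287,520)],150,60,3),.072); print(q.round(4),q.mean(0).round(4))
for a,b in((0,3),(1,2)): print(np.degrees(np.arctan2(*(q[a]-q[b])[[1,0]])))
print(np.linalg.norm(q[0]-q[1]),np.linalg.norm(q[0]-q[3]))
s=onz(g,cp([(244,249),(382,250),(374,499),(244,496)],150,60,3),.026)
print(s.mean(0))
for a,b in((0,3),(1,2)): print(np.degrees(np.arctan2(*(s[a]-s[b])[[1,0]])))
E
```

```text
[[0.4374 0.0662 0.072 ]
 [0.4493 0.0659 0.072 ]
 [0.447  0.0051 0.072 ]
 [0.4346 0.0058 0.072 ]] [0.4421 0.0358 0.072 ]
87.30353959520717
87.74661258964495
0.011944240667538953 0.06048863695931724
[0.44257798 0.03617158 0.026     ]
87.13454655908969
87.49116277940541
```

```bash
python3 -m creep '[[[0,0,0.5],0.09,0.42],[[0,0,1],0.09,0.42],[[0,0,1.5],0.09,0.42],[[0,0,1.8],0.09,0.42],[[0,0,1.98],0.09,0.42],[[0,0,2.03],0.09,0.42],[[0,0,2.03],0.09,0.42],[[0,0,2.03],0.09,0.42]]'
python3 -m creep '[[[0,0,0],0,0],[[0,0,0],0,0],[[0,0,0],0,0],[[0,0,0],0,0],[[0,0,0],0,0],[[0,0,0],0,0]]' 20
```

```text
time_s: 15.8
ee_pos: [0.4423, 0.0355, 0.0616]
eef_rot: [3.14, -0.0, 1.525]
force: [-0.1, 0.6, -0.7]
grip_width: 0.0394
time_s: 16.4
ee_pos: [0.4419, 0.0355, 0.0611]
eef_rot: [3.141, 0.0, 1.524]
force: [-1.1, 0.8, 2.1]
grip_width: 0.0121
```

Gripped at 12.1 mm. Lifting it now and checking the hold.

```bash
python3 -m creep '[[[0,0,-0.3],0,0],[[0,0,-0.8],0,0],[[0,0,-1.4],0,0],[[0,0,-1.9],0,0],[[0,0,-2.2],0,0],[[0,0,-2.2],0,0]]'
python3 -c "
from h import *
to([.642,.0258,.17],79.5)"
```

```text
time_s: 17.0
ee_pos: [0.4426, 0.0355, 0.1725]
eef_rot: [3.138, -0.0, 1.524]
force: [0.4, 0.1, -2.0]
grip_width: 0.0122
pos [0.4426 0.0355 0.1725] jaw dir deg -2.65 shift [-0.009  3.993  0.064]
world turn 82.15 twist units (tool z down => neg) -10.269 q6 0.044
```

```bash
python3 -m creep '[[[0,0.3,0],-0.8,0],[[0,0.6,0],-1.8,0],[[0,1,0],-2.8,0],[[0,1.4,0],-3.8,0],[[0,1.8,0],-4.8,0],[[0,2.2,0],-5.8,0],[[0,2.6,0],-6.8,0],[[0,3,0],-7.8,0],[[0,3.4,0],-8.8,0],[[0,3.7,0],-9.6,0],[[0,3.95,0],-10.27,0],[[0,3.99,0],-10.27,0]]'
python3 -m creep '[[[0,0,0],0,0],[[0,0,0],0,0],[[0,0,0],0,0]]'
python3 -c "
from h import *
g=save('wrist','w8'); crop('w8',150,60,350,260,3,'w8c')
to([.642,.0258,.10],79.5)"
```

```text
time_s: 18.2
ee_pos: [0.6414, 0.0262, 0.1688]
eef_rot: [-3.141, -0.002, 2.96]
force: [-0.2, 0.6, -0.9]
grip_width: 0.0119
time_s: 18.5
ee_pos: [0.6407, 0.0263, 0.1709]
eef_rot: [-3.142, -0.0, 2.957]
force: [-0.1, 1.0, -0.7]
grip_width: 0.0118
pos [0.6408 0.0263 0.1711] jaw dir deg 79.45 shift [-0.025 -0.005  1.421]
world turn 0.05 twist units (tool z down => neg) -0.007 q6 -1.403
```

View pics/w8c.png

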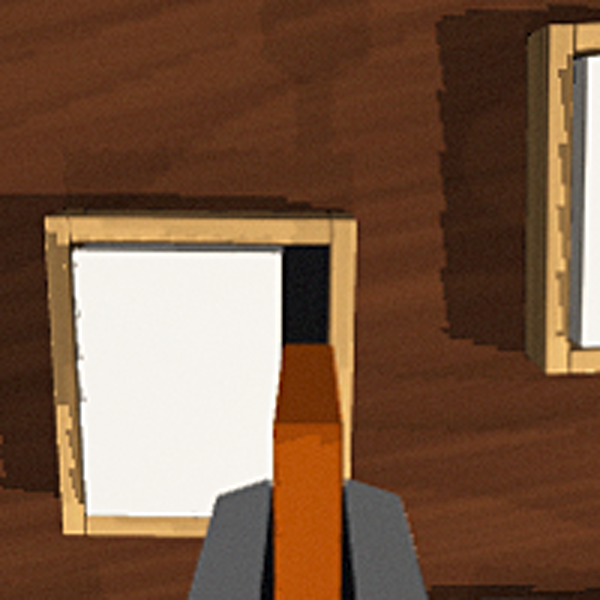

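```bash
python3 - <<'E'
from h import *
g=load('w8'); C=lambda p:cp(p,150,60,3)
f=lambda n,p,z:(lambda q:print(n,q.round(4).tolist(),'dir',np.degrees(np.arctan2(*(q[1]-q[0])[[1,0]])).round(2),'len',np.linalg.norm(q[1]-q[0]).round(4)))(onz(g,C(p),z))
f('near outer',[(46,216),(357,218)],.03)
f('left outer',[(46,216),(63,534)],.03)
f('rail near inner',[(72,243),(329,245)],.03)
f('tile near',[(73,250),(283,249)],.036)
f('tile left',[(73,250),(86,516)],.036)
f('tile right',[(283,249),(274,440)],.036)
f('rail right inner',[(329,245),(333,345)],.03)
f('rail right outer',[(357,218),(352,480)],.03)
print('spacer bottom?',g['T'][2,3]-.057)
f('spacer bottom narrow',[(282,345),(334,345)],.1145)
E
```

```text
near outer [[0.5734, -0.0461, 0.03], [0.5923, 0.0513, 0.03]] dir 78.97 len 0.0992
left outer [[0.5734, -0.0461, 0.03], [0.6808, -0.0682, 0.03]] dir -11.65 len 0.1097
rail near inner [[0.5832, -0.04, 0.03], [0.5991, 0.041, 0.03]] dir 78.91 len 0.0825
tile near [[0.5851, -0.0387, 0.036], [0.597, 0.0265, 0.036]] dir 79.61 len 0.0662
tile left [[0.5851, -0.0387, 0.036], [0.6734, -0.0567, 0.036]] dir -11.52 len 0.0902
tile right [[0.597, 0.0265, 0.036], [0.6585, 0.0116, 0.036]] dir -13.67 len 0.0632
rail right inner [[0.5991, 0.041, 0.03], [0.6316, 0.0364, 0.03]] dir -7.93 len 0.0328
rail right outer [[0.5923, 0.0513, 0.03], [0.6794, 0.0345, 0.03]] dir -10.89 len 0.0887
spacer bottom? 0.11387756279017414
spacer bottom narrow [[0.6108, 0.0256, 0.1145], [0.6131, 0.0377, 0.1145]] dir 79.42 len 0.0123
```

```bash
python3 -m creep '[[[-0.04,0,0.4],0.07,0],[[-0.04,0,0.8],0.07,0],[[-0.04,0,1.1],0.07,0],[[-0.04,0,1.3],0.07,0],[[-0.04,0,1.36],0.07,0],[[-0.04,0,1.36],0.07,0],[[-0.04,0,1.36],0.07,0]]'
python3 -c "
from h import *
g=save('wrist','w9'); crop('w9',150,60,350,260,3,'w9c')
to([.6432,.0254,.065],78.9)"
```

```text
time_s: 19.25
ee_pos: [0.6435, 0.0259, 0.1038]
eef_rot: [3.141, 0.001, 2.949]
force: [0.5, -0.2, -0.3]
grip_width: 0.0119
pos [0.6435 0.0259 0.1038] jaw dir deg 78.95 shift [ 0.004 -0.011  0.777]
world turn -0.05 twist units (tool z down => neg) 0.006 q6 -1.394
```

View pics/w9c.png

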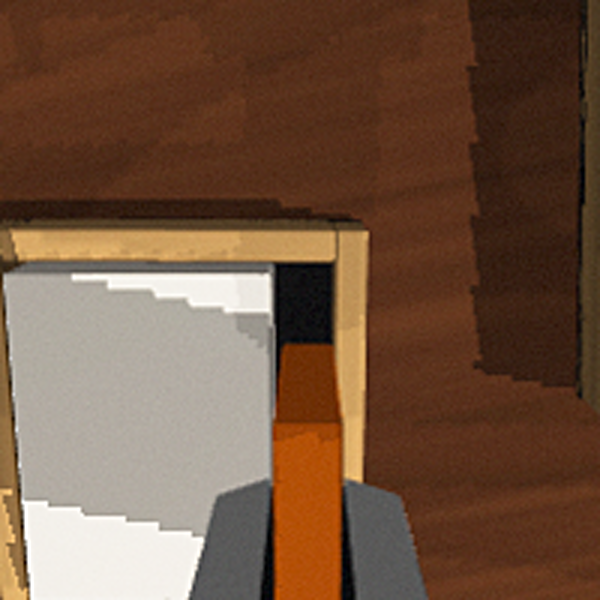

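```bash
python3 - <<'E'
from h import *
crop('w9',215,125,290,205,8,'w9d')
E
```

```text
(no output)
```

View pics/w9d.png

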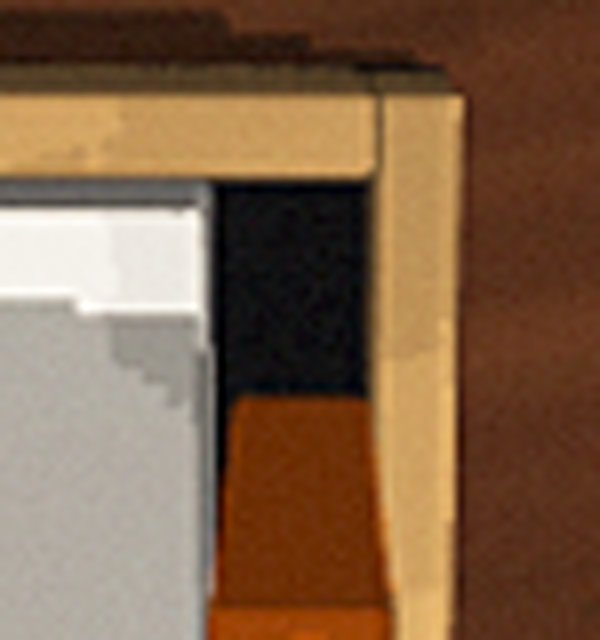

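```bash
python3 - <<'E'
from h import *
g=load('w9'); C=lambda p:cp(p,215,125,8); T=g['T']
f=lambda n,p,z:print(n,(((onz(g,C(p),z)-T[:3,3])@T[:3,:3])*1000).round(2)[:,:2].tolist())
f('tile edge',[(203,205),(197,400),(192,620)],.036)
f('rail inner',[(376,180),(371,360)],.03)
f('rail outer',[(464,95),(457,400),(452,600)],.03)
for z in(.046,.050): f('spacer low edge',[(236,400),(368,400)],z)
f('spacer top edge',[(211,605),(388,605)],.1145)
E
```

```text
tile edge [[45.11, -9.13], [26.81, -9.88], [5.23, -10.59]]
rail inner [[46.63, 6.91], [29.41, 6.56]]
rail outer [[54.55, 15.04], [25.5, 14.86], [5.4, 14.7]]
spacer low edge [[28.99, -5.97], [28.99, 5.85]]
spacer low edge [[29.86, -5.86], [29.86, 5.74]]
spacer top edge [[30.77, -5.86], [30.77, 5.27]]
```

```bash
python3 -m creep '[[[0,-0.025,0],0.07,0],[[0,-0.025,0.1],0.07,0],[[0,-0.025,0.2],0.07,0],[[0,-0.025,0.3],0.07,0],[[0,-0.025,0.4],0.07,0],[[0,-0.025,0.4],0.07,0]]'
python3 -c "
from h import *
g=save('wrist','w10'); crop('w10',215,125,290,205,8,'w10d')
to([.6432,.0254,.063],78.4)"
```

```text
time_s: 19.9
ee_pos: [0.6424, 0.0247, 0.0819]
eef_rot: [-3.141, -0.002, 2.939]
force: [-0.3, -0.1, 0.3]
grip_width: 0.0119
pos [0.6427 0.0247 0.0824] jaw dir deg 78.39 shift [-0.008  0.016  0.389]
world turn 0.01 twist units (tool z down => neg) -0.002 q6 -1.387
```

View pics/w10d.png

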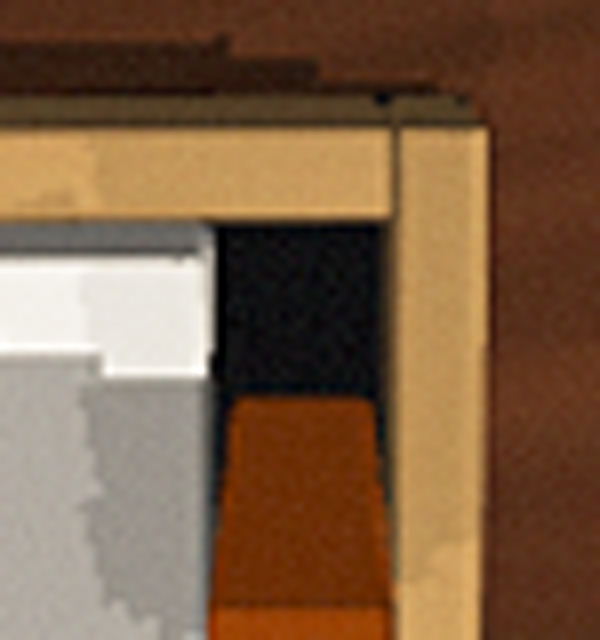

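The spacer is in the gap with about 2 mm free on each side and no contact force. Lowering to the floor.

```bash
python3 -m creep '[[[0,0,0.1],0,0],[[0,0,0.2],0,0],[[0,0,0.3],0,0],[[0,0,0.36],0,0],[[0,0,0.38],0,0],[[0,0,0.38],0,0],[[0,0,0.38],0,0]]'
```

```text
time_s: 20.65
ee_pos: [0.6429, 0.0247, 0.0641]
eef_rot: [3.142, 0.0, 2.939]
force: [0.0, -0.0, -1.0]
grip_width: 0.0119
```

```bash
python3 -m creep '[[[0,0,0.02],0,0],[[0,0,0.03],0,0],[[0,0,0.03],0,0],[[0,0,0.03],0,0]]'; python3 -c "
from h import *
print(tool()[1]['force'],tool()[0][:3,3])"
```

```text
time_s: 21.05
ee_pos: [0.6431, 0.0247, 0.0631]
eef_rot: [3.141, 0.001, 2.939]
force: [-1.3, -0.5, 5.6]
grip_width: 0.0116
[-1.30442368 -0.50391892  5.57190681] [0.64309548 0.02465261 0.06312353]
```

It touches the floor at TCP 0.063 as computed, so I'm releasing.

```bash
python3 -m creep '[[[0,0,0],0,0.35],[[0,0,0],0,0.35],[[0,0,0],0,0.35],[[0,0,0],0,0.35],[[0,0,-0.3],0,0.35],[[0,0,-0.8],0,0.35],[[0,0,-1.4],0,0.35],[[0,0,-2],0,0.35],[[0,0,-2],0,0.35],[[0,0,-2],0,0.35]]'
python3 -c "
from h import *
g=save('wrist','w11'); crop('w11',150,60,350,260,3,'w11c')
g=save('top','t11'); crop('t11',170,115,355,240,4.3,'t11c')"
```

```text
time_s: 22.05
ee_pos: [0.643, 0.0247, 0.1635]
eef_rot: [3.141, 0.002, 2.939]
force: [-0.1, 0.4, -1.0]
grip_width: 0.0328
```

View pics/w11c.png

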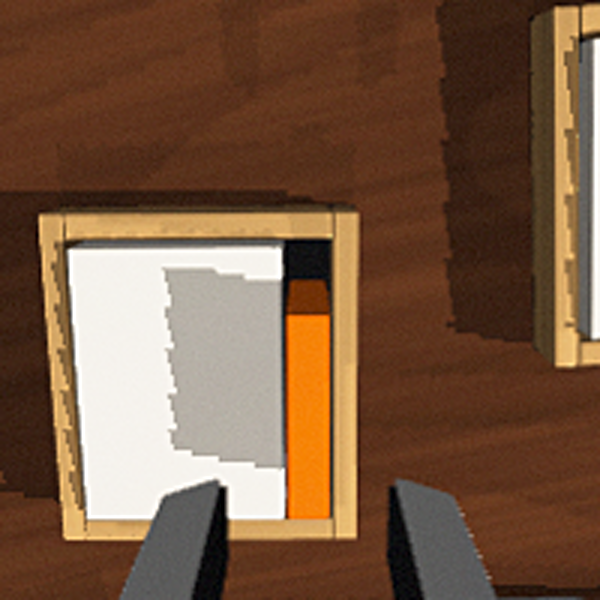

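The spacer stands upright in frame a's gap, with its top face at crop (309,415), and the gripper is clear. Next I'll shut the fingers and move over the tile centre.

```bash
python3 -c "
from h import *
g=load('w11'); print(dep(g,cp([(309,330),(309,415),(309,505),(120,400)],150,60,3)).round(4))
to([.6352,-.0148,.163],78.9)"
```

```text
[[ 0.6174  0.0302  0.0749]
 [ 0.641   0.0254  0.0749]
 [ 0.6672  0.02    0.075 ]
 [ 0.6351 -0.0349  0.037 ]]
pos [0.6424 0.0247 0.1617] jaw dir deg 78.39 shift [-0.017 -0.802 -0.026]
world turn 0.51 twist units (tool z down => neg) -0.064 q6 -1.387
```

View pics/t11c.png

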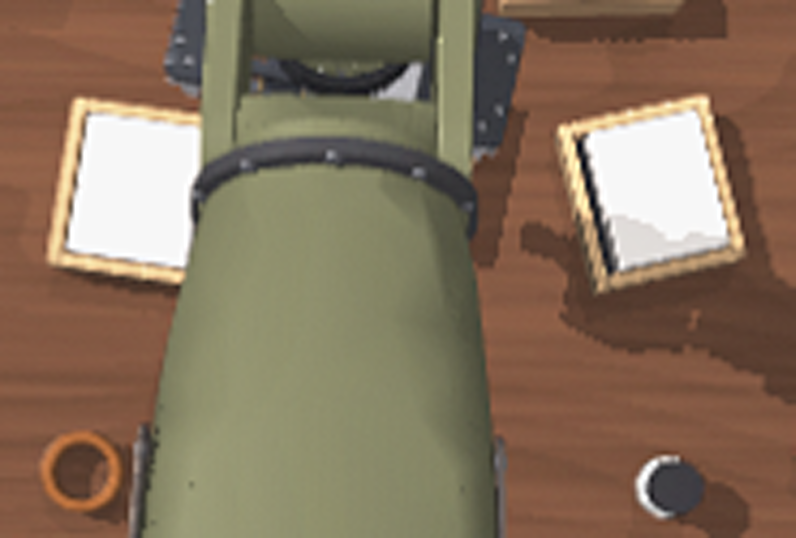

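Depth puts the spacer's top at 75 mm against 74 nominal, level end to end, so it is fully down. Moving over the tile with the fingers shut.

```bash
python3 -m creep '[[[0,-0.3,0],-0.06,0],[[-0.02,-0.6,0],-0.06,0],[[-0.02,-0.8,0],-0.06,0],[[-0.02,-0.8,0],-0.06,0],[[-0.02,-0.8,0],-0.06,0],[[-0.02,-0.8,0],-0.06,0]]'
python3 -c "
from h import *
to([.6352,-.0148,.06],78.9)"
```

```text
time_s: 22.75
ee_pos: [0.6358, -0.0143, 0.1624]
eef_rot: [3.142, -0.0, 2.947]
force: [0.1, 0.2, 0.6]
grip_width: 0.0003
pos [ 0.6358 -0.0143  0.1624] jaw dir deg 78.88 shift [ 0.01  -0.012  2.048]
world turn 0.02 twist units (tool z down => neg) -0.003 q6 -1.457
```

```bash
python3 -m creep '[[[0,0,0.5],0,0],[[0,0,1],0,0],[[0,0,1.5],0,0],[[0,0,1.8],0,0],[[0,0,2],0,0],[[0,0,2.05],0,0],[[0,0,2.05],0,0],[[0,0,2.05],0,0]]'
python3 -m creep '[[[0,0,0.05],0,0],[[0,0,0.1],0,0],[[0,0,0.14],0,0],[[0,0,0.17],0,0],[[0,0,0.2],0,0],[[0,0,0.22],0,0],[[0,0,0.22],0,0],[[0,0,0.22],0,0]]'
```

```text
time_s: 23.55
ee_pos: [0.6363, -0.0147, 0.0611]
eef_rot: [3.141, 0.002, 2.947]
force: [0.1, -0.6, -0.6]
grip_width: 0.0004
time_s: 24.35
ee_pos: [0.6361, -0.0148, 0.0497]
eef_rot: [3.142, 0.001, 2.947]
force: [-2.0, 0.9, 7.4]
grip_width: 0.0006
```

```bash
python3 -m creep '[[[0,0,0.02],0,0],[[0,0,0.03],0,0],[[0,0,0.03],0,0],[[0,0,0.03],0,0]]'
```

```text
time_s: 24.75
ee_pos: [0.6362, -0.0148, 0.0492]
eef_rot: [3.142, 0.001, 2.947]
force: [-7.0, -0.0, 16.6]
grip_width: 0.0005
```

```bash
python3 -m creep '[[[0,0,0.015],0,0],[[0,0,0.02],0,0],[[0,0,0.02],0,0],[[0,0,0.02],0,0]]'
```

```text
time_s: 25.15
ee_pos: [0.6363, -0.0148, 0.0491]
eef_rot: [3.141, 0.002, 2.947]
force: [-11.2, 1.2, 25.3]
grip_width: 0.0004
```

On the stop: z no longer falls while the force climbs. I'll ease off slightly and check with pictures.

```bash
python3 -m creep '[[[0,0,-0.015],0,0],[[0,0,-0.015],0,0],[[0,0,-0.015],0,0]]'
python3 -c "
from h import *
save('scene','s12'); save('wrist','w12'); save('top','t12')
crop('s12',130,150,330,290,4,'s12c'); crop('s12',100,100,430,250,2.4,'s12d')
g=load('w12'); o=tool()[1]; print(o['ee_pos'],o['force'],o['time_s'])
crop('w12',150,60,350,260,3,'w12c')"
```

```text
time_s: 25.45
ee_pos: [0.6362, -0.0148, 0.0491]
eef_rot: [3.141, 0.001, 2.947]
force: [-7.4, 0.4, 19.2]
grip_width: 0.0004
[ 0.63619426 -0.01476664  0.04916533] [-8.07635501  0.11886966 18.51055949] 25.6
```

View pics/s12c.png

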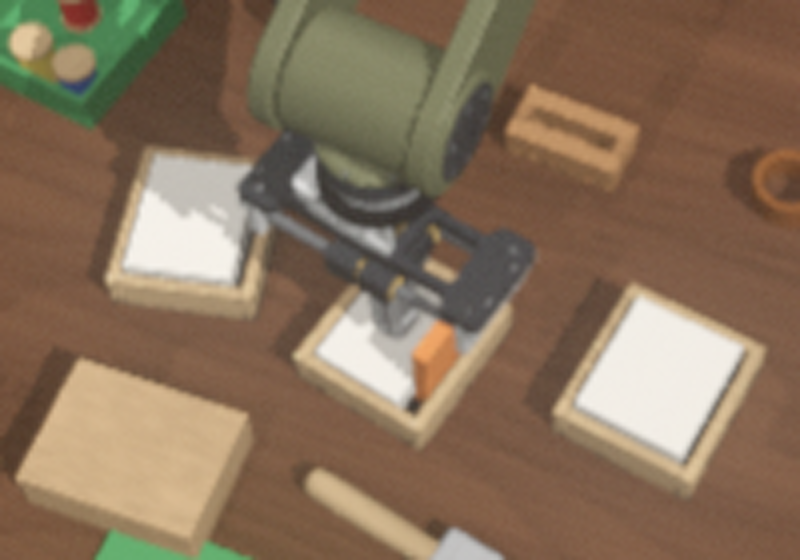

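View pics/w12.png

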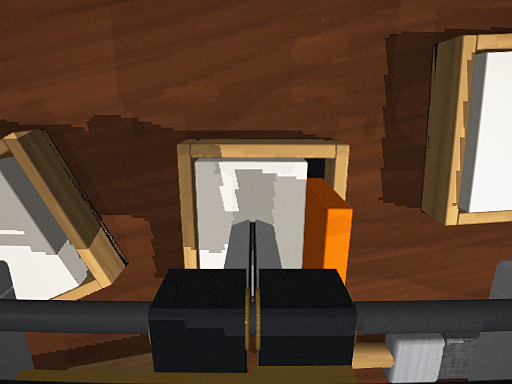

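View pics/s12.png

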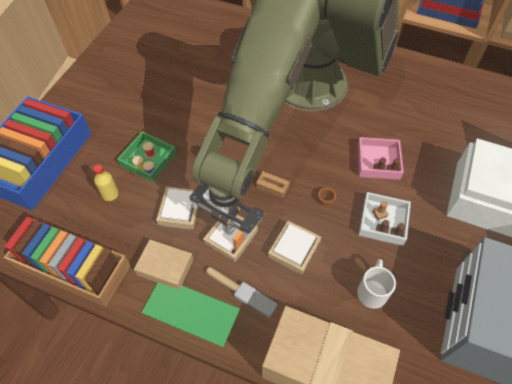

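```bash
python3 - <<'E'
from h import *
g=load('w12'); print('tile',dep(g,[(215,185),(280,180),(210,240)])[:,2].round(4),'rail',dep(g,[(230,150),(188,200),(341,165)])[:,2].round(4),'spacer top',dep(g,[(335,215),(330,260)])[:,2].round(4))
a=load('s12')['img'][125:185,110:185,::-1]; b=load('s12')['img'][185:250,350:425,::-1]
b=b[:60]; cv2.imwrite('pics/s12e.png',cv2.resize(np.hstack([a,b]),None,fx=5,fy=5,interpolation=cv2.INTER_CUBIC))
E
```

```text
tile [0.0306 0.0296 0.0309] rail [0.03   0.0321 0.0293] spacer top [0.075  0.0743]
```

View pics/s12e.png

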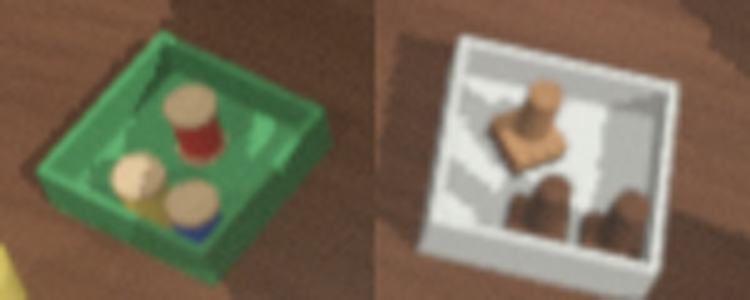

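The spool at (195,120) and the stamp at (535,125) both stand upright in their trays. The tile reads about 30.4 mm, level with the rails, and the spacer's top about 74.5 mm. Handing in.

```bash
python3 -c "
from h import *
print(ctrl.hand_in()); o=tool()[1]; print(o['time_s'],o['ee_pos'],o['force'])"
```

```text
the job is handed in; nothing more can be done
None
the job is handed in; nothing more can be done
```

The job was handed in at about 25.6 s of the 72 s, with the arm still holding frame a's tile pressed; no verdict was reported.

- **Spool and stamp:** The spool went into the green tray and the stamp into the white tray, not the pink one. The last scene picture shows both standing upright.
- **Spacer:** It stands in frame a's 16 mm gap (the middle frame) and has been let go. It touched the floor at the expected height, and its top reads 74–75 mm against 74 nominal.
- **Tile:** I pressed it with the shut fingers at the tile centre. Depth reads 29.6–30.9 mm on the tile and 29–32 mm on the rails, so it is flush. The upward force is about 18.5 N, against 9 N at the stop, and the TCP stopped falling at 0.0491 m.
- **Everything else:** The other two tiles were not pressed, and the other objects look unmoved by eye.

Two checks were not exact. The top and wrist cameras disagreed by up to 3 mm in x, so I averaged them for the spool and used the wrist camera for the spacer fit. The press also shows about 8 N of sideways force, probably friction at the tile.

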